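Find the stamped crate and push it down the dispatch track

TASK

Two like grey crates stand before the two-lane dispatch track, one before the sprung stop of each lane, and one of them has a round release stamp under its floor. With the fingertips, gently tip both crates away from you onto their backs, over their stops, so that both undersides show; only then push the stamped one, lying as it is, along its lane right up to the end fence, so that the stop springs up behind it, and leave the other lying over its stop. Only push and tip: never grip, lift or carry a crate, and leave everything else where it lies.

Things in the scene. Friction and masses are not known exactly. Their poses are not given: they have to be found in the camera images.
- crate_stamped: grey open-topped plastic crate with a round black stamp (ring round a dot, 68 mm) underneath, else like crate_plain; in either lane. Straight walls 100 (x) x 100 (y) x 58 mm high, 3 thick, inner floor 5 mm up, foot frame 2 proud; a pull lip on the front (62 wide, 5 proud, 50 to 57 mm up); 0.2 to 0.4 kg. Origin: centre of underside; z to the open top, x to the back wall (track side), y left
- crate_plain: grey open-topped plastic crate with a bare underside, in the other lane. Straight walls 100 (x) x 100 (y) x 58 mm high, 3 thick, inner floor 5 mm up, foot frame 2 proud; a pull lip on the front (62 wide, 5 proud, 50 to 57 mm up); 0.2 to 0.4 kg. Origin: centre of underside; z to the open top, x to the back wall (track side), y left
- crate_stamped_heel (a point): middle of the lower edge of crate_stamped's back wall, the edge over which it tips. Pushed away from the robot just under its front lip it first meets the stop, then tips; beyond about 1.15 rad it goes on over by itself and comes to lie on its back wall, 100 mm high, 58 mm along the lane, origin 50 mm up
- crate_plain_heel (a point): middle of the lower edge of crate_plain's back wall, the edge over which it tips. Pushed away from the robot just under its front lip it first meets the stop, then tips; beyond about 1.15 rad it goes on over by itself and comes to lie on its back wall, 100 mm high, 58 mm along the lane, origin 50 mm up
- dispatch_track: two-lane aluminium track screwed to the worktop; lanes run along its x, away from the robot, side by side (y = 60 and -60 mm). Origin: on the worktop, midway between the stops, in the plane of their near faces. Three rails 12 mm high from x = -18 mm to the fence, lanes 112 mm wide between them. End fence 30 mm high, bumper faces at x = 135 mm. The crates start standing 3 to 15 mm before the stops
- left_stop (a joint): sprung pop-up stop at the mouth of the left lane, 74 mm wide, 8 mm along the lane (track x 0 to 8 mm): 0 = up, standing 6 mm above the worktop; 0.0058 m = flush. About 0.5 N starts it, 1.1 N holds it flush: a crate on its back presses it down by its weight and it comes up again when the crate has been pushed off it
- right_stop (a joint): sprung pop-up stop at the mouth of the right lane, 74 mm wide, 8 mm along the lane (track x 0 to 8 mm): 0 = up, standing 6 mm above the worktop; 0.0058 m = flush. About 0.5 N starts it, 1.1 N holds it flush: a crate on its back presses it down by its weight and it comes up again when the crate has been pushed off it
- left_home (a point): on the worktop, where the underside centre of a crate on its back and fully home in the left lane lies in plan (77 mm beyond the stop's near face)
- right_home (a point): on the worktop, where the underside centre of a crate on its back and fully home in the right lane lies in plan (77 mm beyond the stop's near face)
- marker: white marker pen with a dark end, 135 mm long, 16 mm thick, lying left of the crates. A bystander, loose; origin: centre of its underside
- tape_roll: roll of black tape, 58 mm across, 19 mm high, near the left front of the worktop. A bystander, loose; origin: centre of its underside
- hex_keys: black folding hex key set, 106 x 30 x 26 mm, lying right of the crates. A bystander, loose; origin: centre of its underside
- caliper: steel calliper, 215 x 76 x 14 mm, lying at the right. A bystander, loose; origin: centre of its underside

How it is judged:
On the way, in this order (a step that is already met when the one before it is completed fails the run):
1. both crates lie on their backs at the mouths of their lanes, neither pushed on yet (x of crate_stamped in the frame of dispatch_track between -0.03 and 0.03 m and angle between each of crate_stamped, crate_plain's own x axis and vertical above 3 rad and x of crate_plain in the frame of dispatch_track between -0.03 and 0.03 m), for 0.3 s.
2. the stamped crate is pushed up to the end fence and the stop is up behind it (angle between crate_stamped's own x axis and vertical above 3 rad and x of crate_stamped in the frame of dispatch_track between 0.07 and 0.083 m and angle between the y axis of crate_stamped and the y axis of dispatch_track, either way round below 0.12 rad and ((horizontal distance between crate_stamped and left_home below 0.011 m and value of joint left_stop below 0.002 m) or (horizontal distance between crate_stamped and right_home below 0.011 m and value of joint right_stop below 0.002 m))), for 0.2 s.
At the end, for the whole second after the job is handed in: the stamped crate lies on its back against the end fence (within 7 mm, square to 0.12 rad), its lane's stop up behind it (under 2 mm down); the plain crate lies on its back at the mouth of the other lane, underside within 30 mm of the stop's near face; both at rest (all of step 2 and linear speed of each of crate_stamped, crate_plain below 0.01 m/s and x of crate_plain in the frame of dispatch_track between -0.03 and 0.03 m and angle between crate_plain's own x axis and vertical above 3 rad); the robot touches nothing.
It fails at once if a crate is lifted or carried (its heel edge over 25 mm above the worktop) (height (world z) of any of crate_stamped_heel, crate_plain_heel above 0.025 m).
It fails at once if a crate is flung over (turns faster than 8 rad/s) (angular speed of any of crate_stamped, crate_plain above 8 rad/s).
It fails at once if a bystander is disturbed (moved over 25 mm) (distance of any of marker, tape_roll, hex_keys, caliper from where it was at the start of the episode above 0.025 m).
It fails at once if the plain crate is pushed on into its lane (x of crate_plain in the frame of dispatch_track above 0.04 m).
It also fails if it takes over 56 s, if anything falls off the work surface, if the arm or the gripper's body presses on something with over 40 N, if the wrist force passes 120 N, or if a joint passes its speed limit or range.

ROBOT

A 6-joint arm with a two-finger parallel gripper is mounted at the origin on a cart in front of the work surface, level with it; the furniture and walls round the work are solid. World frame = base frame: x ahead of the robot, y to its left, z up, the work surface at z = 0. Lengths are in m, angles in rad, forces in N, time in s.
With the tool pointing down it reaches from about 0.35 to 0.975 m from the base axis. Payload 4.9 kg.
Tool frame: the origin (TCP) lies between the finger pads; the fingertips stand 19 mm ahead of it and the grasp point (between the pads) is the TCP; z points along the fingers, y is the line along which they close (so a half turn about z gives the same grasp; the last joint's range is limited). The gripper opens to 85 mm and grips with 20 to 120 N. Pads are 22 mm wide; open, the fingers measure 114 mm over their backs; the gripper's body (76 mm by 85 mm) begins 54 mm behind the grasp point. The pads swing forward as they close: fully open they stand 13 mm farther back than shut.
Start: joints at [-1.44, 0.053, 1.613, -0, 1.476, -0.119], TCP at [0.155, -0.606, 0.25] pointing down, gripper open.
Joint ranges: [-3.01, 3.01], [-1.01, 2.22], [0.06, 2.58], [-1.02, 4.17], [0.09, 2.62], [-3.14, 3.14]. Speed limits (rad/s): [2.57, 2.57, 3.14, 3.14, 3.14, 3.14].

INTERFACE

Orientations are given as a rotation vector (axis times angle).
In Python, from station import ctrl gives the robot as it stands. The module is installed in compiled form; this text tells all that it offers.
- The arm moves only by the tool servo_tool, never from a script. Its argument "increments" is a list that holds one entry, the list of rows, each a list of 5 numbers: the finger opening in cm, from 0 to 8.54, then the shift along the tool's x, y, z in cm, then the turn about the tool's z in degrees. A call has 1 to 5 rows; each row is the pose to reach, as a shift and turn from the pose commanded when the call began, along the tool's axes at that moment; what a row does not reach only later rows make up. A row lasts 1/10 s, in which the tool goes at most 50 mm and 8.59 degrees, less where a joint would pass 70% of its speed; a pose out of reach is approached as far as the arm can. A call with a gripper value outside its range is refused whole. The fingers move at their own pace and stop on an object; "newtons" is the grip in N (left out, the last holds). Time passes only in rows, so rows that repeat a pose let the fingers close. It gives the time, the measured TCP pose, the force, the opening and the grip force at its end, in the units of the state.
- ctrl.get_obs(): the state, without advancing time (a new reading comes with each control period).
- ctrl.get_image(name): name is "scene" or "side" or "wrist"; returns a dict with "img" (480x640x3 uint8, red, green, blue), "fx", "fy", "cx", "cy" (pixels), "rvec" (rotation vector, rad) and "tvec" (3), from world to camera coordinates, as OpenCV has them; the wrist camera has in their place "mount" (4x4, takes a point from camera to tool coordinates, whose origin is the TCP and whose axes are the flange's). Camera axes: x right, y down, z forward; pixel columns grow to the right and rows downward; lengths in m; the calibration is good to about 2 mm. A picture is of the moment at which its call begins: read the wrist's pose just before it. There is no depth.
- ctrl.finish_job(): hands the job in; it is judged then, once.
The state is a dict: "t": time; "q": joint angles; "dq": joint speeds; "effort": joint torques, N m; "tool_pos": TCP position; "tool_rot": TCP orientation; "contact_force": force on the tool from outside, world axes, zero at the start; "wrist_torque": the same for the moment, N m; "opening": finger opening in m; "grip_force": force on a finger pad.
Only numpy, scipy, OpenCV 4.12 (cv2) and the standard library are available. Lean on these libraries where they do the work, as an engineer would, in place of code of your own. Each camera call takes 0.05 s, during which the arm holds its last target. There are 200 camera calls.

## Working session

There is one attempt and no reset: what is moved stays moved. The work goes in short steps, Python scripts to look and compute and a tool call to move; the robot and the scene stay as the last step left them, time stands still between calls to the robot, and variables do not carry over. Pictures are saved under pics/ and viewed, at most 13 in all, crops included, and the job is handed in when it is done.

Besides the shell and the picture viewer there is one more tool, called after "Call:" by a JSON object that holds its "api" and its "payload", one argument or row to a line. servo_tool: Moves the arm, as the interface text tells. Its arguments: {"type":"object","properties":{"increments":{"type":"array"},"newtons":{"type":"number"}},"required":["increments"]}

```bash
mkdir -p pics
python3 - <<'E'
from station import ctrl
import cv2,pickle
o=ctrl.get_obs();print(o)
for n in("scene","side"):
    d=ctrl.get_image(n);pickle.dump(d,open(n+".pkl","wb"))
    cv2.imwrite(f"pics/{n}0.png",d["img"][:,:,::-1]);print({k:v for k,v in d.items() if k!="img"})
E
```

```text
{'t': 0.0, 'q': array([-1.43999716e+00,  5.33754705e-02,  1.61428051e+00, -1.45905140e-05,
        1.47597505e+00, -1.19010342e-01]), 'dq': array([-0.00074676, -0.00025965,  0.00160707,  0.00022498,  0.00202609,
        0.00060249]), 'effort': array([ 2.10909377e-03, -3.93682981e+01, -3.70174456e+01, -3.07153812e-05,
        7.13113637e-03,  2.92132905e-07]), 'tool_pos': array([ 0.15442737, -0.60503053,  0.24905948]), 'tool_rot': array([-3.11509554e+00, -3.91128588e-01,  4.16592489e-05]), 'contact_force': array([0.36640799, 1.01714316, 0.1844673 ]), 'wrist_torque': array([-0.04030529, -0.0017919 ,  0.00239852]), 'grip_force': 0.0, 'opening': 0.08539935289304386}
{'fx': 625.1621334046636, 'fy': 625.1621334046636, 'cx': 321.23463916840007, 'cy': 239.78985504436582, 'rvec': array([ 0.98774713, -2.27848894,  1.25434747]), 'tvec': array([0.37051869, 0.23898862, 1.39093585])}
{'fx': 439.3944999742509, 'fy': 439.3944999742509, 'cx': 311.1965009297723, 'cy': 237.19634727745753, 'rvec': array([ 2.11648717, -0.12665109,  0.06715405]), 'tvec': array([-0.52353264,  0.07145215,  1.04267507])}
```

View pics/scene0.png

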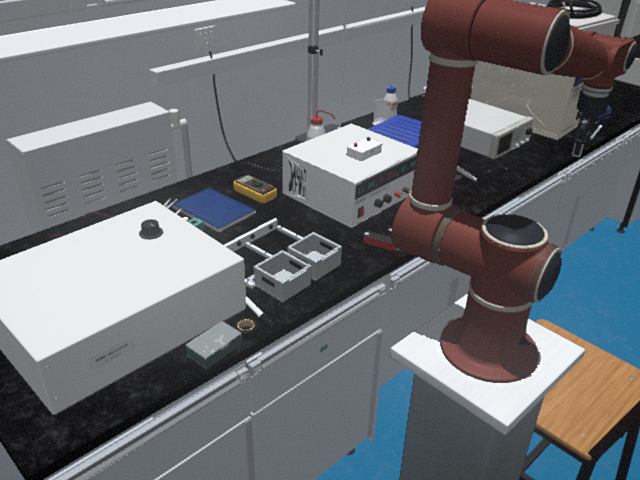

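View pics/side0.png

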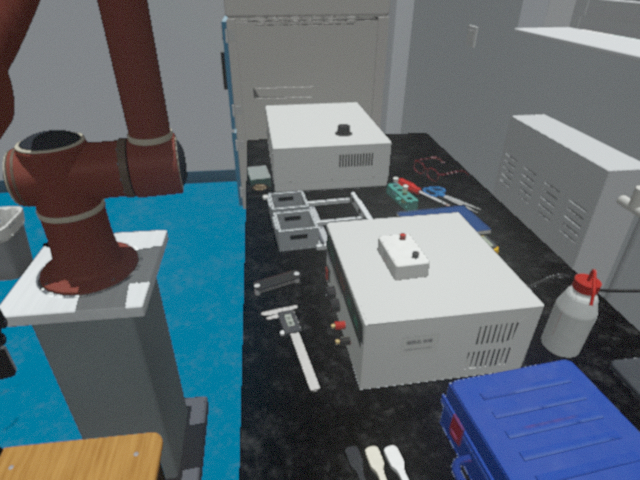

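Scene view: the crates are near (282,275) and (315,255), with the track behind them. Side view: the crates are around (290,200) to (300,240). I'll enlarge both areas.

Run:
```python
import cv2,numpy as np
a=cv2.imread("pics/scene0.png")[205:335,210:370];b=cv2.imread("pics/side0.png")[180:260,240:400]
cv2.imwrite("pics/c1.png",cv2.resize(a,(720,585),interpolation=cv2.INTER_CUBIC))  #4.5x
cv2.imwrite("pics/c2.png",cv2.resize(b,(800,400),interpolation=cv2.INTER_CUBIC)) #5x
```

```text
(no output)
```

View pics/c1.png

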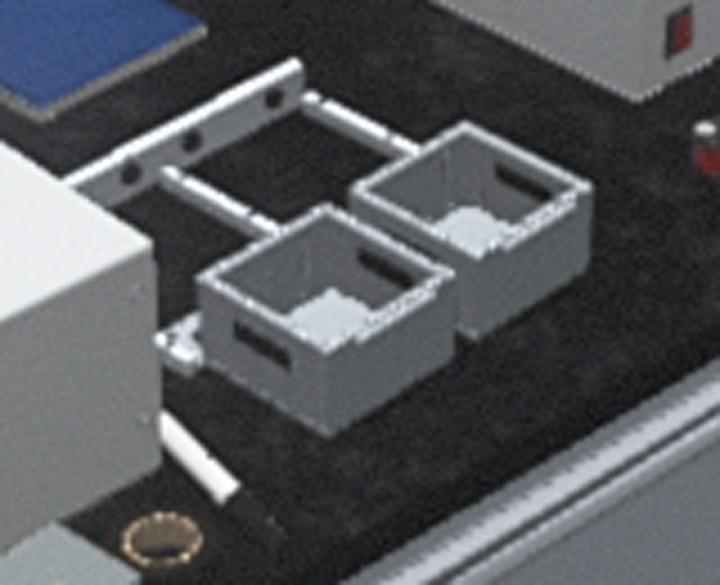

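View pics/c2.png

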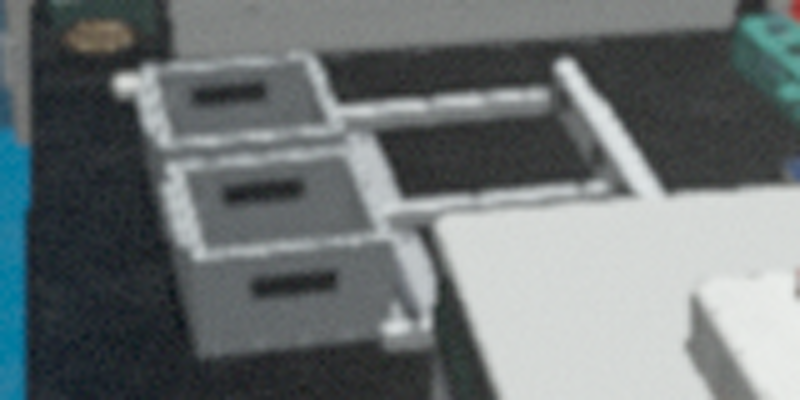

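Crop 1, top corners of the crates. Left crate: front-left (325,350), back-left (200,280), back-right (325,208), front-right (452,272). Right crate: front-right (590,188), back-right (463,125), back-left (353,190). The fence's right top end is at (297,62). Next I back-project these.

```bash
cat > h.py <<'E'
import cv2,pickle,numpy as np
from scipy.spatial.transform import Rotation as R
def bp(d,u,v,z):
    Rm=R.from_rotvec(d["rvec"]).as_matrix();c=-Rm.T@d["tvec"]
    r=Rm.T@np.array([(u-d["cx"])/d["fx"],(v-d["cy"])/d["fy"],1]);return c+r*(z-c[2])/r[2]
E
python3 - <<'E'
from h import *
s=pickle.load(open("scene.pkl","rb"));e=pickle.load(open("side.pkl","rb"))
S=lambda n,x,y,z:print(n,bp(s,210+x/4.5,205+y/4.5,z).round(4))
T=lambda n,x,y,z:print(n,bp(e,240+x/5,180+y/5,z).round(4))
for n,x,y,z in [("L FL",325,350,.058),("L BL",200,280,.058),("L BR",325,208,.058),("L FR",452,272,.058),("L FLbot",330,433,0),
 ("R FR",590,188,.058),("R BR",463,125,.058),("R BL",353,190,.058),("R FLbot",473,338,0),("fenceR top",297,62,.03),("fenceR bot",303,95,0),
 ("rail mid end",170,170,.012),("rail right end",308,97,.012),("marker white end",160,425,.008),("marker junction",230,495,.008),("marker dark end",280,545,.008),("tape",162,540,.01),("box corner bot",160,470,0),("boxtop",153,250,.14),("rbox",637,98,0)]:S(n,x,y,z)
print()
for n,x,y,z in [("R FR",203,255,.058),("R BR",395,238,.058),("R FL",178,165,.058),("R BL",350,150,.058),("L FL",150,65,.058),("L BL",310,58,.058),("L BR",340,130,.058),("R FRbot",205,355,0),("R BRbot",385,340,0),("fenceL top",562,62,.03),("rail mid end",605,185,.012),("rail L end",548,97,.012),("rail r start",430,325,.012),("rbox top near",435,215,.14)]:T(n,x,y,z)
for n,u,v,z in [("hex r",255,290,0.02),("hex l",298,272,.02),("cal",263,315,0),("cal2",317,388,0),("rbox nearbot",345,350,0),("rbox top nearfarL",328,222,.15)]:print(n,bp(e,u,v,z).round(3))
E
```

```text
L FL [0.4278 0.2327 0.058 ]
L BL [0.5213 0.2416 0.058 ]
L BR [0.529  0.1454 0.058 ]
L FR [0.4351 0.1348 0.058 ]
L FLbot [ 0.4289  0.2292 -0.    ]
R FR [0.4431 0.0191 0.058 ]
R BR [0.5411 0.0271 0.058 ]
R BL [0.5323 0.1215 0.058 ]
R FLbot [ 0.4396  0.1134 -0.    ]
fenceR top [0.6976 0.0236 0.03  ]
fenceR bot [0.7023 0.0153 0.    ]
rail mid end [0.6749 0.1439 0.012 ]
rail right end [0.6834 0.027  0.012 ]
marker white end [0.4874 0.2983 0.008 ]
marker junction [0.4172 0.3075 0.008 ]
marker dark end [0.3698 0.3137 0.008 ]
tape [0.411  0.3566 0.01  ]
box corner bot [0.4655 0.3158 0.    ]
boxtop [0.465  0.3129 0.14  ]
rbox [ 0.5568 -0.142   0.    ]

R FR [0.4541 0.0157 0.058 ]
R BR [0.5492 0.0205 0.058 ]
R FL [0.4466 0.1097 0.058 ]
R BL [0.5378 0.1153 0.058 ]
L FL [0.4366 0.232  0.058 ]
L BL [0.5281 0.2299 0.058 ]
L BR [0.5351 0.1388 0.058 ]
R FRbot [0.4529 0.0155 0.    ]
R BRbot [0.5441 0.0182 0.    ]
fenceL top [0.6831 0.2641 0.03  ]
rail mid end [0.684  0.1428 0.012 ]
rail L end [0.6734 0.2544 0.012 ]
rail r start [0.5659 0.0108 0.012 ]
rbox top near [ 0.5495 -0.1018  0.14  ]
hex r [ 0.388 -0.16   0.02 ]
hex l [ 0.485 -0.106  0.02 ]
cal [ 0.402 -0.218  0.   ]
cal2 [ 0.488 -0.413  0.   ]
rbox nearbot [ 0.551 -0.334  0.   ]
rbox top nearfarL [ 0.549 -0.115  0.15 ]
```

Call:
{"api": "servo_tool", "payload": {
  "increments": [
    [[0, 3.8, -3.1, 0, 2], [0, 7.6, -6.2, 0, 4], [0, 11.4, -9.3, 0, 6], [0, 15.2, -12.4, 0, 8], [0, 19, -15.5, 0, 10]]
  ],
  "newtons": 20
}}

```text
t: 0.6
tool_pos: [0.3009, -0.4065, 0.2498]
tool_rot: [-3.139, -0.115, 0.0]
contact_force: [0.9, 0.7, 0.3]
opening: 0.012
grip_force: 0.0
```

Call:
{"api": "servo_tool", "payload": {
  "increments": [
    [[0, 1.2, -4.6, 0, 0], [0, 2.4, -9.2, 0, 0], [0, 3.6, -13.8, 0, 0], [0, 4.8, -18.4, 0, 0], [0, 6, -23, 0, 0]]
  ]
}}

```text
t: 1.1
tool_pos: [0.3425, -0.1727, 0.2498]
tool_rot: [-3.139, -0.117, -0.0]
contact_force: [0.7, -0.5, -0.3]
opening: 0.0002
grip_force: 0.0
```

Call:
{"api": "servo_tool", "payload": {
  "increments": [
    [[0, 1.2, -4.6, 0, 0], [0, 2.4, -9.2, 0, 0], [0, 3.6, -13.8, 0, 0], [0, 4.8, -18.4, 0, 0], [0, 6, -23.5, 0, 0]]
  ]
}}

```text
t: 1.6
tool_pos: [0.3843, 0.0638, 0.2502]
tool_rot: [3.139, 0.118, 0.001]
contact_force: [1.1, -0.1, 0.3]
opening: 0.0001
grip_force: 0.0
```

Call:
{"api": "servo_tool", "payload": {
  "increments": [
    [[0, 0, 0, 4, 0], [0, 0, 0, 8, 0], [0, 0, 0, 12, 0], [0, 0, 0, 16, 0], [0, 0, 0, 18, 0]]
  ]
}}

```text
t: 2.1
tool_pos: [0.3816, 0.0622, 0.0661]
tool_rot: [-3.139, -0.119, 0.01]
contact_force: [-0.3, -0.1, -0.6]
opening: -0.0004
grip_force: 0.0
```

```bash
cat >> h.py <<'E'
def snap(tag):
    from station import ctrl
    o=ctrl.get_obs()
    ims=[]
    for n,b in(("scene",(205,335,210,370)),("side",(170,260,230,390))):
        d=ctrl.get_image(n);pickle.dump(d,open(f"{n}_{tag}.pkl","wb"))
        ims.append(cv2.resize(d["img"][b[0]:b[1],b[2]:b[3],::-1],None,fx=2.5 if n=="x" else 2.7,fy=2.7 if n!="x" else 0,interpolation=cv2.INTER_CUBIC))
    cv2.imwrite(f"pics/{tag}.png",np.vstack(ims)); print(o["t"],o["tool_pos"],o["contact_force"])
E
python3 -c "
from h import *;snap('a')
s=pickle.load(open('scene_a.pkl','rb'));e=pickle.load(open('side_a.pkl','rb'))
cv2.imwrite('pics/a_scene.png',cv2.resize(s['img'][180:320,230:400,::-1],None,fx=4,fy=4,interpolation=2)[:,:])
a=cv2.resize(e['img'][150:260,230:390,::-1],(800,550),interpolation=cv2.INTER_CUBIC);cv2.imwrite('pics/a_side.png',a)"
```

```text
2.1 [0.38158114 0.06216156 0.0660988 ] [-0.34440018 -0.0656344  -0.64898969]
```

View pics/a_side.png

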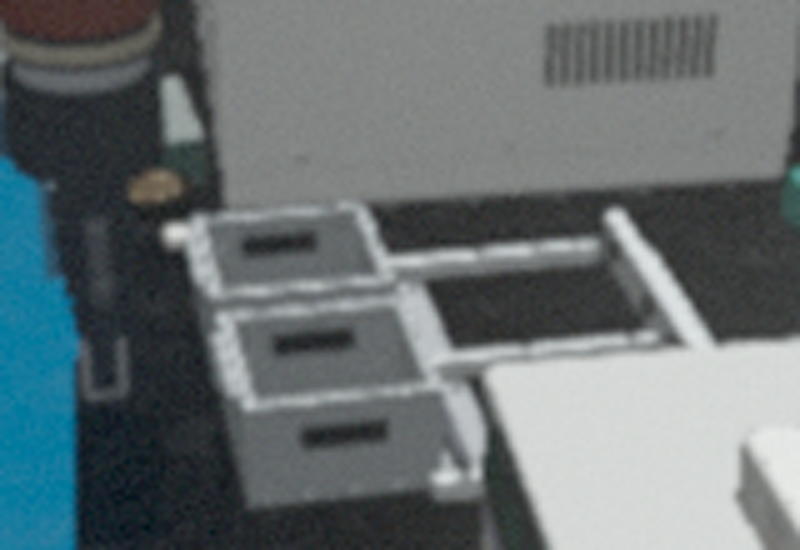

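The side view shows the closed fingertip pad outlined at crop (82–130, 335–400), so its bottom is at about pixel (251,230). The crate stands to the right of it. I'll work out the tip height and the gap.

Run:
```python
from h import *
e=pickle.load(open("side_a.pkl","rb"))
for z in(.066,.06,.054,.048,.042,.036,.03):
    print(z,cv2.projectPoints(np.array([[.3816+.011,.062,z],[.3816-.011,.062,z]]),e["rvec"],e["tvec"],np.array([[e["fx"],0,e["cx"]],[0,e["fy"],e["cy"]],[0,0,1]]),None)[0].round(1).tolist())
print(bp(e,230+130/5,230,.047))
```

```text
0.066 [[[254.8, 220.4]], [[245.9, 220.9]]]
0.06 [[[255.0, 222.5]], [[246.1, 223.0]]]
0.054 [[[255.1, 224.6]], [[246.3, 225.1]]]
0.048 [[[255.3, 226.6]], [[246.5, 227.2]]]
0.042 [[[255.5, 228.7]], [[246.7, 229.2]]]
0.036 [[[255.6, 230.7]], [[246.9, 231.3]]]
0.03 [[[255.8, 232.8]], [[247.1, 233.3]]]
[0.39412887 0.04672412 0.047     ]
```

Call:
{"api": "servo_tool", "payload": {
  "increments": [
    [[0, 1.2, 0, 0.2, 0], [0, 2.4, 0, 0.2, 0], [0, 3.4, 0, 0.2, 0], [0, 4, 0, 0.2, 0], [0, 4.2, 0, 0.2, 0]]
  ]
}}

```text
t: 2.7
tool_pos: [0.4274, 0.0651, 0.0692]
tool_rot: [3.139, 0.118, 0.001]
contact_force: [-2.7, 0.2, 2.2]
opening: -0.0003
grip_force: 1.0
```

Call:
{"api": "servo_tool", "payload": {
  "increments": [
    [[0, 0.2, 0, 0, 0], [0, 0.4, 0, 0, 0], [0, 0.6, 0, 0, 0], [0, 0.8, 0, 0, 0], [0, 1, 0, 0, 0]]
  ]
}}

```text
t: 3.2
tool_pos: [0.4364, 0.0659, 0.0681]
tool_rot: [-3.139, -0.118, 0.0]
contact_force: [-1.9, 0.8, 0.9]
opening: 0.0002
grip_force: 1.1
```

Call:
{"api": "servo_tool", "payload": {
  "increments": [
    [[0, -0.3, 0, 0.2, 0], [0, -0.3, 0, 0.6, 0], [0, -0.1, 0, 0.6, 0], [0, 0.1, 0, 0.6, 0], [0, 0.2, 0, 0.6, 0]]
  ]
}}

```text
t: 3.7
tool_pos: [0.4374, 0.0659, 0.062]
tool_rot: [3.139, 0.118, -0.006]
contact_force: [-7.3, -0.7, 4.3]
opening: 0.0001
grip_force: 3.8
```

Call:
{"api": "servo_tool", "payload": {
  "increments": [
    [[0, 0.1, 0, 0, 0], [0, 0.2, 0, 0, 0], [0, 0.3, 0, 0, 0], [0, 0.3, 0, 0, 0], [0, 0.3, 0, 0, 0]]
  ]
}}

```text
t: 4.2
tool_pos: [0.4377, 0.0659, 0.0618]
tool_rot: [3.139, 0.119, -0.019]
contact_force: [-17.1, -2.8, 13.4]
opening: -0.0002
grip_force: 8.7
```

```bash
python3 -c "
from h import *;snap('b')
e=pickle.load(open('side_b.pkl','rb'))
a=cv2.resize(e['img'][160:260,230:390,::-1],(800,500),interpolation=cv2.INTER_CUBIC);cv2.imwrite('pics/b_side.png',a)"
```

```text
4.2 [0.43765528 0.06590921 0.06180622] [-17.11074603  -2.76856692  13.41985851]
```

View pics/b_side.png

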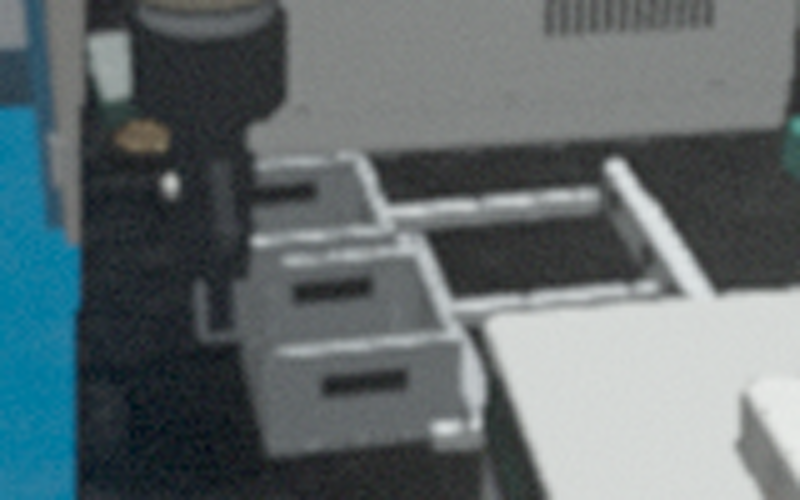

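The crate is now against its stop. Finger friction on the lip holds it down: 17 N forward and 13 N vertical. So the fingertip has to follow the tipping arc, upwards and forwards.

Call:
{"api": "servo_tool", "payload": {
  "increments": [
    [[0, -0.1, 0, -0.3, 0], [0, 0.1, 0, -0.7, 0], [0, 0.35, 0, -1.05, 0], [0, 0.6, 0, -1.4, 0], [0, 0.85, 0, -1.7, 0]]
  ]
}}

```text
t: 4.8
tool_pos: [0.4471, 0.0667, 0.0786]
tool_rot: [3.139, 0.119, -0.014]
contact_force: [-12.4, -1.3, 7.9]
opening: -0.0001
grip_force: 6.7
```

Call:
{"api": "servo_tool", "payload": {
  "increments": [
    [[0, 0.25, 0, -0.3, 0], [0, 0.5, 0, -0.6, 0], [0, 0.75, 0, -0.9, 0], [0, 1.05, 0, -1.2, 0], [0, 1.3, 0, -1.5, 0]]
  ]
}}

```text
t: 5.3
tool_pos: [0.4604, 0.0678, 0.0945]
tool_rot: [3.139, 0.119, -0.014]
contact_force: [-8.0, -0.8, 6.1]
opening: 0.0004
grip_force: 4.2
```

```bash
python3 -c "
from h import *;snap('c')
e=pickle.load(open('side_c.pkl','rb'));s=pickle.load(open('scene_c.pkl','rb'))
a=cv2.resize(e['img'][160:260,230:390,::-1],(480,300),interpolation=2);b=cv2.resize(s['img'][190:310,230:390,::-1],(400,300),interpolation=2)
cv2.imwrite('pics/c_both.png',cv2.resize(np.hstack([a,b]),(800,273)))"
```

```text
5.3 [0.46043921 0.06775564 0.09454148] [-8.01796392 -0.84124943  6.08059733]
```

View pics/c_both.png

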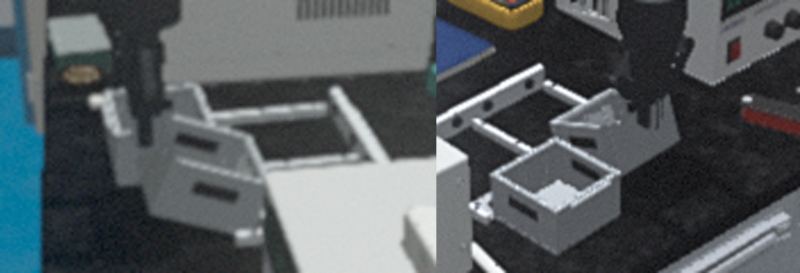

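The crate is tipped about 20° with its heel held at the stop. I'll carry on along the arc.

Call:
{"api": "servo_tool", "payload": {
  "increments": [
    [[0, 0.3, 0, -0.28, 0], [0, 0.6, 0, -0.54, 0], [0, 0.9, 0, -0.8, 0], [0, 1.2, 0, -1.05, 0], [0, 1.55, 0, -1.3, 0]]
  ]
}}

```text
t: 5.9
tool_pos: [0.4789, 0.069, 0.1076]
tool_rot: [-3.139, -0.118, -0.001]
contact_force: [-2.0, -1.1, 1.9]
opening: -0.0
grip_force: 1.1
```

Call:
{"api": "servo_tool", "payload": {
  "increments": [
    [[0, 0.35, 0, -0.23, 0], [0, 0.7, 0, -0.45, 0], [0, 1.05, 0, -0.65, 0], [0, 1.4, 0, -0.85, 0], [0, 1.75, 0, -1, 0]]
  ]
}}

```text
t: 6.4
tool_pos: [0.4961, 0.0703, 0.1173]
tool_rot: [-3.139, -0.118, -0.0]
contact_force: [-1.4, 0.3, -0.8]
opening: -0.0003
grip_force: 0.3
```

Call:
{"api": "servo_tool", "payload": {
  "increments": [
    [[0, 0.35, 0, -0.15, 0], [0, 0.75, 0, -0.3, 0], [0, 1.1, 0, -0.45, 0], [0, 1.5, 0, -0.57, 0], [0, 1.9, 0, -0.68, 0]]
  ]
}}

```text
t: 6.9
tool_pos: [0.5152, 0.0718, 0.1243]
tool_rot: [3.139, 0.118, 0.0]
contact_force: [-0.1, -0.6, 0.0]
opening: -0.0002
grip_force: 0.2
```

Call:
{"api": "servo_tool", "payload": {
  "increments": [
    [[0, 0.35, 0, -0.1, 0], [0, 0.7, 0, -0.2, 0], [0, 1, 0, -0.25, 0], [0, 1.3, 0, -0.3, 0], [0, 1.6, 0, -0.33, 0]]
  ]
}}

```text
t: 7.4
tool_pos: [0.531, 0.073, 0.1275]
tool_rot: [-3.139, -0.118, -0.0]
contact_force: [-0.6, 0.2, 0.1]
opening: -0.0002
grip_force: 0.2
```

Call:
{"api": "servo_tool", "payload": {
  "increments": [
    [[0, 0.25, 0, 0, 0], [0, 0.5, 0, 0, 0], [0, 0.75, 0, 0, 0], [0, 1, 0, 0, 0], [0, 1.25, 0, 0, 0]]
  ]
}}

```text
t: 7.9
tool_pos: [0.5436, 0.0739, 0.1277]
tool_rot: [-3.139, -0.118, -0.001]
contact_force: [0.0, 0.5, 2.5]
opening: -0.0001
grip_force: 1.1
```

Call:
{"api": "servo_tool", "payload": {
  "increments": [
    [[0, 0.25, 0, 0, 0], [0, 0.5, 0, 0, 0], [0, 0.75, 0, 0.1, 0], [0, 1, 0, 0.1, 0], [0, 1, 0, 0.1, 0]]
  ]
}}

```text
t: 8.4
tool_pos: [0.5538, 0.0747, 0.1269]
tool_rot: [-3.139, -0.118, -0.002]
contact_force: [-0.2, 0.6, 4.4]
opening: -0.0
grip_force: 2.2
```

```bash
python3 -c "
from h import *;snap('d')
e=pickle.load(open('side_d.pkl','rb'));s=pickle.load(open('scene_d.pkl','rb'))
a=cv2.resize(e['img'][160:260,230:390,::-1],(480,300),interpolation=2);b=cv2.resize(s['img'][190:310,230:390,::-1],(400,300),interpolation=2)
cv2.imwrite('pics/d_both.png',cv2.resize(np.hstack([a,b]),(800,273)))"
```

```text
8.4 [0.55384638 0.07469847 0.12688696] [-0.17194073  0.614076    4.37514879]
```

View pics/d_both.png

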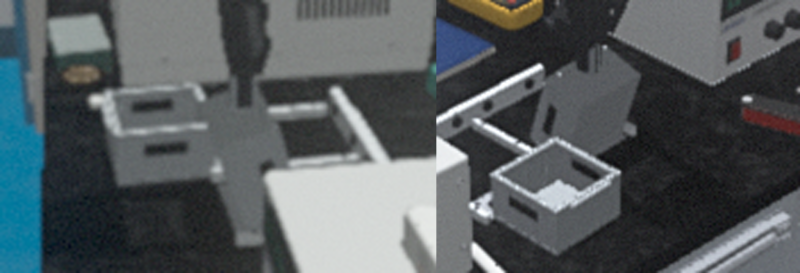

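The crate is tipped about 70° and the finger rests on its front wall, pressing down. I'll ease up slightly and push on against the lip.

Call:
{"api": "servo_tool", "payload": {
  "increments": [
    [[0, 0, 0, -0.2, 0], [0, 0.25, 0, -0.3, 0], [0, 0.5, 0, -0.3, 0], [0, 0.75, 0, -0.3, 0], [0, 1, 0, -0.3, 0]]
  ]
}}

```text
t: 9.0
tool_pos: [0.5631, 0.0753, 0.1289]
tool_rot: [3.139, 0.118, -0.001]
contact_force: [0.8, -0.2, 0.6]
opening: 0.0001
grip_force: 0.0
```

Call:
{"api": "servo_tool", "payload": {
  "increments": [
    [[0, 0.25, 0, 0, 0], [0, 0.5, 0, 0, 0], [0, 0.75, 0, 0, 0], [0, 0.75, 0, 0, 0], [0, 0.75, 0, 0, 0]]
  ]
}}

```text
t: 9.5
tool_pos: [0.5706, 0.076, 0.1294]
tool_rot: [-3.139, -0.118, 0.0]
contact_force: [-0.1, -0.1, -0.3]
opening: -0.0
grip_force: 0.0
```

Call:
{"api": "servo_tool", "payload": {
  "increments": [
    [[0, 0, 0, -3, 0], [0, 0, 0, -6, 0], [0, -4, -2.4, -6, 0], [0, -8, -4.8, -6, 0], [0, -12, -7.2, -6, 0]]
  ]
}}

```text
t: 10.0
tool_pos: [0.4442, 0.1391, 0.1896]
tool_rot: [-3.139, -0.116, -0.001]
contact_force: [-0.6, 0.9, 0.5]
opening: -0.0002
grip_force: 0.0
```

Call:
{"api": "servo_tool", "payload": {
  "increments": [
    [[0, -3.2, -2.2, 0, 0], [0, -6.2, -4.4, 0, 0], [0, -6.2, -4.4, 0, 0], [0, -6.2, -4.4, 4, 0], [0, -6.2, -4.4, 8, 0]]
  ]
}}

```text
t: 10.5
tool_pos: [0.3822, 0.1783, 0.1105]
tool_rot: [-3.138, -0.119, -0.01]
contact_force: [-0.1, 0.4, -1.2]
opening: 0.0
grip_force: 0.0
```

Call:
{"api": "servo_tool", "payload": {
  "increments": [
    [[0, 0, 0, 2.5, 0], [0, 0, 0, 4.6, 0], [0, 0, 0, 4.6, 0]]
  ]
}}

```text
t: 10.8
tool_pos: [0.3782, 0.1769, 0.0602]
tool_rot: [3.138, 0.117, -0.011]
contact_force: [0.5, -0.0, -0.7]
opening: -0.0001
grip_force: 0.0
```

```bash
python3 -c "
from h import *;snap('f')
e=pickle.load(open('side_f.pkl','rb'));s=pickle.load(open('scene_f.pkl','rb'))
a=cv2.resize(e['img'][160:260,230:390,::-1],(640,400),interpolation=2);b=cv2.resize(s['img'][190:310,230:390,::-1],(533,400),interpolation=2)
cv2.imwrite('pics/f_both.png',cv2.resize(np.hstack([a,b]),(800,273)))"
```

```text
10.8 [0.37817505 0.17686949 0.06021812] [ 0.51325125 -0.01680914 -0.72163031]
```

View pics/f_both.png

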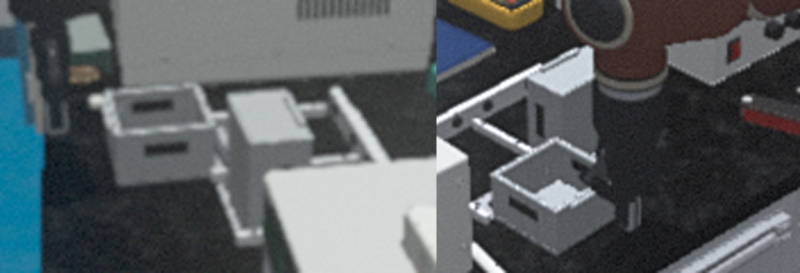

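The right crate now lies on its back over its stop, and the left one still stands. I'll tip the left one the same way.

Call:
{"api": "servo_tool", "payload": {
  "increments": [
    [[0, 1.2, 0, 0, 0], [0, 2.4, 0, 0, 0], [0, 3.3, 0, 0, 0], [0, 3.5, 0, 0, 0], [0, 3.6, 0, 0, 0]]
  ]
}}

```text
t: 11.4
tool_pos: [0.4169, 0.1807, 0.0642]
tool_rot: [-3.139, -0.118, -0.002]
contact_force: [0.1, 0.1, 0.7]
opening: -0.0005
grip_force: 0.0
```

Call:
{"api": "servo_tool", "payload": {
  "increments": [
    [[0, 0.2, 0, 0, 0], [0, 0.4, 0, 0, 0], [0, 0.6, 0, 0, 0], [0, 0.8, 0, 0, 0], [0, 1, 0, 0, 0]]
  ]
}}

```text
t: 11.9
tool_pos: [0.4262, 0.1814, 0.0632]
tool_rot: [3.139, 0.118, -0.0]
contact_force: [-2.6, -0.1, 1.2]
opening: 0.0004
grip_force: 1.1
```

Call:
{"api": "servo_tool", "payload": {
  "increments": [
    [[0, 0.1, 0, 0, 0], [0, 0.2, 0, 0, 0], [0, 0.3, 0, 0, 0], [0, 0.3, 0, 0, 0]]
  ]
}}

```text
t: 12.3
tool_pos: [0.4281, 0.1815, 0.0632]
tool_rot: [3.139, 0.118, -0.006]
contact_force: [-7.3, -1.1, 5.1]
opening: -0.0001
grip_force: 3.6
```

Call:
{"api": "servo_tool", "payload": {
  "increments": [
    [[0, 0, 0, -0.35, 0], [0, 0.2, 0, -0.7, 0], [0, 0.45, 0, -1.05, 0], [0, 0.7, 0, -1.4, 0], [0, 0.95, 0, -1.7, 0]]
  ]
}}

```text
t: 12.8
tool_pos: [0.4367, 0.1821, 0.0802]
tool_rot: [3.139, 0.118, -0.01]
contact_force: [-11.6, -2.2, 6.0]
opening: 0.0002
grip_force: 5.8
```

Call:
{"api": "servo_tool", "payload": {
  "increments": [
    [[0, 0.25, 0, -0.3, 0], [0, 0.5, 0, -0.6, 0], [0, 0.75, 0, -0.9, 0], [0, 1.05, 0, -1.2, 0], [0, 1.3, 0, -1.5, 0]]
  ]
}}

```text
t: 13.3
tool_pos: [0.4493, 0.1832, 0.0959]
tool_rot: [3.139, 0.119, -0.013]
contact_force: [-14.1, -1.7, 11.1]
opening: -0.0
grip_force: 7.1
```

Call:
{"api": "servo_tool", "payload": {
  "increments": [
    [[0, 0.3, 0, -0.28, 0], [0, 0.6, 0, -0.54, 0], [0, 0.9, 0, -0.8, 0], [0, 1.2, 0, -1.05, 0], [0, 1.55, 0, -1.3, 0]]
  ]
}}

```text
t: 13.8
tool_pos: [0.4678, 0.1846, 0.109]
tool_rot: [-3.139, -0.118, -0.002]
contact_force: [-3.3, 0.3, 2.4]
opening: 0.0
grip_force: 1.2
```

Call:
{"api": "servo_tool", "payload": {
  "increments": [
    [[0, 0.35, 0, -0.23, 0], [0, 0.7, 0, -0.45, 0], [0, 1.05, 0, -0.65, 0], [0, 1.4, 0, -0.85, 0], [0, 1.75, 0, -1, 0]]
  ]
}}

```text
t: 14.3
tool_pos: [0.485, 0.1858, 0.1184]
tool_rot: [-3.139, -0.118, -0.0]
contact_force: [-0.2, 0.0, 0.2]
opening: -0.0002
grip_force: 0.4
```

Call:
{"api": "servo_tool", "payload": {
  "increments": [
    [[0, 0.35, 0, -0.15, 0], [0, 0.75, 0, -0.3, 0], [0, 1.1, 0, -0.45, 0], [0, 1.5, 0, -0.57, 0], [0, 1.9, 0, -0.7, 0]]
  ]
}}

```text
t: 14.8
tool_pos: [0.5039, 0.1872, 0.1255]
tool_rot: [3.139, 0.118, 0.0]
contact_force: [0.1, -0.2, -1.1]
opening: 0.0001
grip_force: 0.2
```

Call:
{"api": "servo_tool", "payload": {
  "increments": [
    [[0, 0.35, 0, -0.1, 0], [0, 0.7, 0, -0.2, 0], [0, 1, 0, -0.28, 0], [0, 1.3, 0, -0.34, 0], [0, 1.6, 0, -0.4, 0]]
  ]
}}

```text
t: 15.3
tool_pos: [0.5197, 0.1885, 0.1295]
tool_rot: [3.139, 0.118, 0.0]
contact_force: [-0.7, 0.3, 0.0]
opening: -0.0001
grip_force: 0.2
```

Call:
{"api": "servo_tool", "payload": {
  "increments": [
    [[0, 0.25, 0, -0.02, 0], [0, 0.5, 0, -0.04, 0], [0, 0.75, 0, -0.06, 0], [0, 1, 0, -0.08, 0], [0, 1.25, 0, -0.1, 0]]
  ]
}}

```text
t: 15.8
tool_pos: [0.5321, 0.1894, 0.1304]
tool_rot: [-3.139, -0.118, 0.0]
contact_force: [-0.7, -0.2, -0.9]
opening: 0.0001
grip_force: 0.1
```

Call:
{"api": "servo_tool", "payload": {
  "increments": [
    [[0, 0.25, 0, 0, 0], [0, 0.5, 0, 0, 0], [0, 0.75, 0, 0, 0], [0, 1, 0, 0, 0], [0, 1.25, 0, 0, 0]]
  ]
}}

```text
t: 16.3
tool_pos: [0.5447, 0.1903, 0.1305]
tool_rot: [3.139, 0.118, 0.0]
contact_force: [-0.4, -0.5, -0.7]
opening: 0.0004
grip_force: 0.0
```

Call:
{"api": "servo_tool", "payload": {
  "increments": [
    [[0, 0.25, 0, 0, 0], [0, 0.5, 0, 0, 0], [0, 0.75, 0, 0, 0], [0, 1, 0, 0, 0], [0, 1.25, 0, 0, 0]]
  ]
}}

```text
t: 16.8
tool_pos: [0.5571, 0.1912, 0.1304]
tool_rot: [-3.139, -0.118, -0.0]
contact_force: [0.3, -0.7, -0.6]
opening: 0.0002
grip_force: 0.0
```

Call:
{"api": "servo_tool", "payload": {
  "increments": [
    [[0, 0, 0, -3, 0], [0, 0, 0, -6, 0], [0, -3.3, 3.6, -6, 0], [0, -6.6, 7.2, -6, 0], [0, -10, 10.8, -6, 0]]
  ]
}}

```text
t: 17.3
tool_pos: [0.4645, 0.0751, 0.1908]
tool_rot: [3.139, 0.12, 0.001]
contact_force: [-0.7, -0.3, 0.4]
opening: -0.0001
grip_force: 0.0
```

Call:
{"api": "servo_tool", "payload": {
  "increments": [
    [[0, -3.2, 3.6, 0, 0], [0, -6.4, 7.2, 0, 0], [0, -7.5, 9, 0, 0], [0, -7.5, 9, 0, 0]]
  ]
}}

```text
t: 17.7
tool_pos: [0.3965, -0.021, 0.1906]
tool_rot: [3.139, 0.112, 0.002]
contact_force: [0.6, 0.0, -0.8]
opening: 0.0003
grip_force: 0.0
```

```bash
python3 -c "
from h import *;snap('g')
from station import ctrl
w=ctrl.get_image('wrist');print(w['mount'])
e=pickle.load(open('side_g.pkl','rb'));s=pickle.load(open('scene_g.pkl','rb'))
a=cv2.resize(e['img'][160:260,230:390,::-1],(400,250),interpolation=2);b=cv2.resize(s['img'][190:310,230:390,::-1],(733,550),interpolation=2)
c=cv2.resize(w['img'][:,:,::-1],(400,300),interpolation=3)
cv2.imwrite('pics/g.png',np.hstack([np.vstack([a,c]),cv2.resize(b,(400,300)).repeat(1,0) if 0 else b[:,150:550]]))"
```

```text
17.7 [ 0.39647953 -0.02103809  0.19058142] [ 0.61312339  0.03236779 -0.75903104]
[[ 7.62167795e-05 -9.44984679e-01 -3.27114584e-01  8.51306591e-02]
 [ 9.99999604e-01  3.61972337e-04 -8.12686367e-04 -8.24067879e-04]
 [ 8.86382596e-04 -3.27114393e-01  9.44984332e-01 -1.23251546e-01]
 [ 0.00000000e+00  0.00000000e+00  0.00000000e+00  1.00000000e+00]]
```

View pics/g.png

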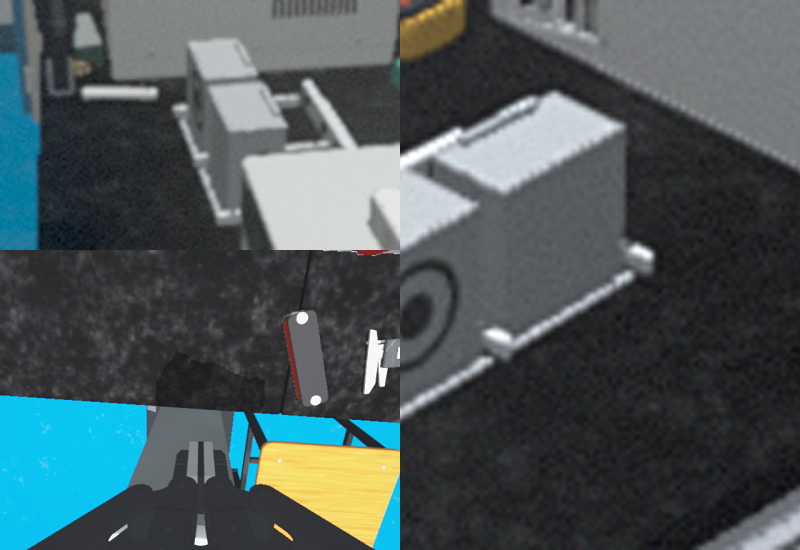

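Both crates lie on their backs. The scene panel shows the ring-and-dot stamp at about (415,315) on the left crate, and the right crate's underside is bare. I'll push the left crate home with the fingers part open, so it stays square.

Call:
{"api": "servo_tool", "payload": {
  "increments": [
    [[4, 1.8, -4, 0, 0], [4, 3.6, -8, 0, 0], [4, 5.4, -12, 0, 0], [4, 7.2, -16, 0, 0], [4, 8.9, -20, 0, 0]]
  ]
}}

```text
t: 18.35
tool_pos: [0.4715, 0.1903, 0.1901]
tool_rot: [-3.139, -0.122, 0.0]
contact_force: [0.2, -0.5, 0.1]
opening: 0.04
grip_force: 0.0
```

Call:
{"api": "servo_tool", "payload": {
  "increments": [
    [[4, 0, 0, 0, 0], [4, 0, 0, 4, 0], [4, 0, 0, 8, 0], [4, 0, 0, 11.5, 0], [4, 0, 0, 12.8, 0]]
  ]
}}

```text
t: 18.85
tool_pos: [0.4679, 0.1867, 0.058]
tool_rot: [3.138, 0.12, -0.012]
contact_force: [-1.3, -0.9, -0.1]
opening: 0.0399
grip_force: 0.0
```

Call:
{"api": "servo_tool", "payload": {
  "increments": [
    [[4, 1, 0, 0, 0], [4, 2, 0, 0, 0], [4, 3, 0, 0, 0], [4, 4, 0, 0, 0], [4, 5, 0, 0, 0]]
  ]
}}

```text
t: 19.35
tool_pos: [0.523, 0.1907, 0.064]
tool_rot: [-3.139, -0.118, -0.004]
contact_force: [0.8, -1.1, 0.9]
opening: 0.0401
grip_force: 0.0
```

Next comes the slow push, about 85 mm to the fence.

Call:
{"api": "servo_tool", "payload": {
  "increments": [
    [[4, 0.4, 0, 0, 0], [4, 0.8, 0, 0, 0], [4, 1.2, 0, 0, 0], [4, 1.6, 0, 0, 0], [4, 2, 0, 0, 0]]
  ]
}}

```text
t: 19.85
tool_pos: [0.5405, 0.192, 0.0622]
tool_rot: [3.139, 0.118, -0.002]
contact_force: [-2.6, -0.6, 0.4]
opening: 0.04
grip_force: 0.8
```

Call:
{"api": "servo_tool", "payload": {
  "increments": [
    [[4, 0.5, 0, 0, 0], [4, 1, 0, 0, 0], [4, 1.5, 0, 0, 0], [4, 2, 0, 0, 0], [4, 2.5, 0, 0, 0]]
  ]
}}

```text
t: 20.35
tool_pos: [0.5661, 0.1939, 0.0622]
tool_rot: [3.139, 0.118, -0.0]
contact_force: [-1.3, -0.5, -0.5]
opening: 0.0399
grip_force: 0.5
```

Call:
{"api": "servo_tool", "payload": {
  "increments": [
    [[4, 0.5, 0, 0, 0], [4, 1, 0, 0, 0], [4, 1.5, 0, 0, 0], [4, 2, 0, 0, 0], [4, 2.5, 0, 0, 0]]
  ]
}}

```text
t: 20.85
tool_pos: [0.5911, 0.1958, 0.0624]
tool_rot: [-3.139, -0.118, -0.0]
contact_force: [-1.6, -0.8, -0.6]
opening: 0.0398
grip_force: 0.5
```

Call:
{"api": "servo_tool", "payload": {
  "increments": [
    [[4, 0.3, 0, 0, 0], [4, 0.6, 0, 0, 0], [4, 0.9, 0, 0, 0], [4, 1.2, 0, 0, 0], [4, 1.5, 0, 0, 0]]
  ]
}}

```text
t: 21.35
tool_pos: [0.6058, 0.197, 0.0625]
tool_rot: [-3.139, -0.118, -0.0]
contact_force: [-2.0, 0.6, 0.6]
opening: 0.0403
grip_force: 0.6
```

Call:
{"api": "servo_tool", "payload": {
  "increments": [
    [[4, 0.15, 0, 0, 0], [4, 0.3, 0, 0, 0], [4, 0.45, 0, 0, 0], [4, 0.5, 0, 0, 0], [4, 0.5, 0, 0, 0]]
  ]
}}

```text
t: 21.85
tool_pos: [0.6107, 0.1973, 0.0624]
tool_rot: [-3.139, -0.118, -0.0]
contact_force: [-2.4, 0.4, 0.0]
opening: 0.0401
grip_force: 0.3
```

Call:
{"api": "servo_tool", "payload": {
  "increments": [
    [[4, 0.15, 0, 0, 0], [4, 0.3, 0, 0, 0], [4, 0.4, 0, 0, 0], [4, 0.4, 0, 0, 0]]
  ]
}}

```text
t: 22.25
tool_pos: [0.6148, 0.1976, 0.0624]
tool_rot: [-3.139, -0.118, -0.0]
contact_force: [-1.9, -0.6, 0.2]
opening: 0.0402
grip_force: 0.2
```

Call:
{"api": "servo_tool", "payload": {
  "increments": [
    [[4, 0.15, 0, 0, 0], [4, 0.3, 0, 0, 0], [4, 0.4, 0, 0, 0], [4, 0.4, 0, 0, 0]]
  ]
}}

```text
t: 22.65
tool_pos: [0.6174, 0.1978, 0.0626]
tool_rot: [3.139, 0.119, -0.006]
contact_force: [-7.4, -1.0, 5.2]
opening: 0.0398
grip_force: 2.8
```

The force has jumped, so the crate is at the fence. I'll press a little more, then back off and up.

Call:
{"api": "servo_tool", "payload": {
  "increments": [
    [[4, 0.15, 0, 0, 0], [4, 0.15, 0, 0, 0], [4, 0, 0, 0, 0], [4, -1.5, 0, 0, 0], [4, -4.5, 0, 0, 0]]
  ]
}}

```text
t: 23.15
tool_pos: [0.5756, 0.1945, 0.0633]
tool_rot: [-3.139, -0.117, -0.007]
contact_force: [0.4, -0.1, -0.1]
opening: 0.0402
grip_force: 0.0
```

Call:
{"api": "servo_tool", "payload": {
  "increments": [
    [[4, -4, 0, 0, 0], [4, -8, 0, -2, 0], [4, -12, 2, -6, 0], [4, -15, 6, -10, 0], [4, -17, 10, -13, 0]]
  ]
}}

```text
t: 23.65
tool_pos: [0.4206, 0.1014, 0.1783]
tool_rot: [3.139, 0.122, 0.004]
contact_force: [1.1, -0.2, 0.5]
opening: 0.0403
grip_force: 0.0
```

Call:
{"api": "servo_tool", "payload": {
  "increments": [
    [[4, 0, 4.5, 0, 0], [4, 0, 9, 0, 0], [4, 0, 10, 0, 0], [4, 0, 10, 0, 0], [4, 0, 10, 0, 0]]
  ]
}}

```text
t: 24.15
tool_pos: [0.429, 0.0025, 0.1766]
tool_rot: [-3.139, -0.118, -0.0]
contact_force: [0.2, 0.0, 0.6]
opening: 0.04
grip_force: 0.0
```

```bash
python3 -c "
from h import *;snap('k')
e=pickle.load(open('side_k.pkl','rb'));s=pickle.load(open('scene_k.pkl','rb'))
a=cv2.resize(e['img'][160:260,250:350,::-1],(400,400),interpolation=2);b=cv2.resize(s['img'][190:310,230:350,::-1],(400,400),interpolation=2)
cv2.imwrite('pics/k.png',np.hstack([a,b]))"
```

```text
24.15 [0.42903587 0.00251803 0.17658839] [0.15149018 0.01880658 0.61227731]
```

View pics/k.png

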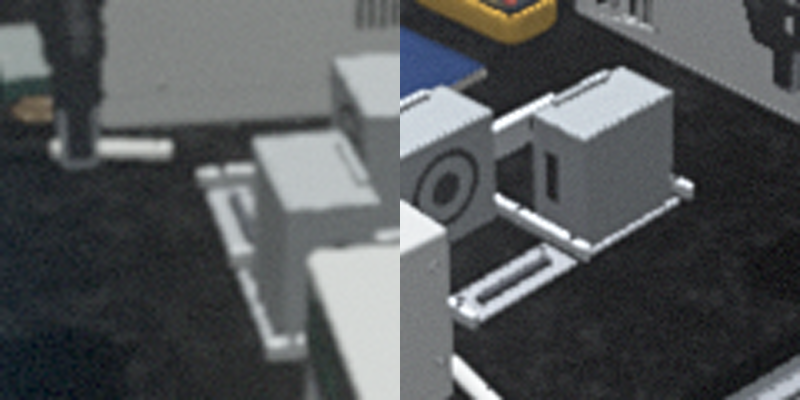

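The stamped crate stands square at the fence (stamp near (445,185) in the right panel), and its stop is up in the mouth plate at (512,275). The plain crate still lies over its own stop, and the robot is clear.

```bash
python3 -c "
from station import ctrl
print(ctrl.finish_job())"
```

```text
the job is handed in; nothing more can be done
None
```

I tipped both crates onto their backs and pushed the stamped one, in the left lane, up to the end fence. In the last picture its stop is up behind it and the plain crate still lies over its own stop; I handed the job in at about 24 s, and the hand-in returned no verdict.

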